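Gauge the ball in its dish, then present the dish turned a quarter

ROBOT

A 6-joint arm with a two-finger parallel gripper is mounted at the origin on a cart in front of the work surface, level with it; the furniture and walls round the work are solid. World frame = base frame: x ahead of the robot, y to its left, z up, the work surface at z = 0. Lengths are in mm, angles in degrees, forces in N, time in s.
With the tool pointing down it reaches from about 350 to 850 mm from the base axis. Payload 8.1 kg.
Tool frame: the origin (TCP) lies at the very end of the fingers, on their centre line; the grasp point (between the pads) lies 19 mm behind it; z points along the fingers, y is the line along which they close (so a half turn about z gives the same grasp; the last joint's range is limited). The gripper opens to 85 mm and grips with 20 to 120 N. Pads are 22 mm wide; open, the fingers measure 114 mm over their backs; the gripper's body (76 mm by 85 mm) begins 54 mm behind the grasp point. The pads swing forward as they close: fully open they stand 13 mm farther back than shut.
Start: joints at [-79.721, 7.471, 85.268, -0, 87.261, -4.893], TCP at [157.05, -579.086, 193.892] pointing down, gripper open.
Joint ranges: [-169.43, 169.43], [-51.17, 129.36], [1.28, 143.12], [-76.62, 256.62], [0, 156.53], [-152.29, 152.29]. Speed limits (degrees/s): [136.94, 136.94, 159.86, 180, 180, 180].

INTERFACE

Orientations are given as [roll, pitch, yaw] about the fixed x, y, z axes, in that order (R = Rz(yaw) Ry(pitch) Rx(roll)).
In Python, from bench import status, viewer, job gives the robot as it stands.
- The arm moves only by the tool arm_command, never from a script. Its argument "targets" is a list that holds one entry, the list of rows, each a list of 7 numbers: the shift along the world's x, y, z in m, then the turn, a rotation vector about the world's x, y, z in rad, then the opening, from -1 (shut) to 1 (fully open). In form: [[[dx, dy, dz, rx, ry, rz, gripper], ...]]. A call has 1 to 10 rows; each row shifts and turns the commanded pose from where the row before left it; what a row does not reach is not made up. A row lasts 1/8 s, in which the tool goes at most 62.5 mm and 10.7 degrees, less where a joint would pass 70% of its speed; a pose out of reach is approached as far as the arm can. A call with a gripper value outside its range is refused whole. The fingers move at their own pace and stop on an object; "force" is the grip in N (left out, the last holds). Time passes only in rows, so rows that do not move let the fingers close. It gives the time, the measured TCP pose, the force, the opening and the grip force at its end, in the units of the state.
- status.sense(): the state, without advancing time (a new reading comes with each control period).
- viewer.snapshot(name): name is "side" or "top" or "wrist"; returns the picture (400x640x3 uint8, red, green, blue); there is no depth.
- viewer.camera_model(name): a dict with "vertical_fov" (degrees; the focal length in pixels is half the picture's height over the tangent of half this angle, whatever the lens; pixels are square), "cx", "cy" (the principal point, pixels), "xyz" and "attitude" of the camera in the world. Camera axes: x right, y down, z forward; pixel columns grow to the right and rows downward; lengths in mm; the calibration is good to about 2 mm. A picture is of the moment at which its call begins: read the wrist's pose just before it. camera_model takes no time and is no camera call; for the wrist camera it gives the pose at the moment of the call.
- job.hand_in(): hands the job in; it is judged then, once.
The state is a dict: "time": time; "joint_pos": joint angles; "qd": joint speeds; "joint_efforts": joint torques, N m; "tool_pos": TCP position; "tcp_rot": TCP orientation; "ft_force": force on the tool from outside, world axes, zero at the start; "wrist_torque": the same for the moment, N m; "finger_gap": finger opening in mm; "grip_force": force on a finger pad.
Only numpy, scipy, OpenCV 4.12 (cv2) and the standard library are available. Lean on these libraries where they do the work, as an engineer would, in place of code of your own. Each camera call takes 0.05 s, during which the arm holds its last target. There are 200 camera calls.

TASK

Check the steel ball that lies in the handled dish under the height gauge: push the gauge's knob down gently until the foot rests on the ball, keep it there a moment, and let it spring back up. Then take the dish by its handle, draw it out from under the gauge and lift it about a hand's breadth (10 cm or more) over the table with the handle still pointing as it did, and only then turn it level through a quarter turn, either way, so that the handle lies square to the long side of the gauge's base, for the next student to see. The ball must stay in the middle of the dish all the time and nothing else on the table may be disturbed; finish holding the dish up, level and still, clear of the gauge.

Things in the scene. Friction and masses are not known exactly. Their poses are not given: they have to be found in the camera images.
- gauge: fixed height gauge; origin on the table under its spindle's axis, z up. Base plate 130 (x) x 205 (y: -75 to +130) x 14 mm; column at y +100, 149 mm tall; arm 30 mm wide, 82 to 108 mm up, from column to spindle; 52 mm dial on the arm at y +52, reaching 26 mm to -x. Open towards its own -y, where the dish's handle points; turned under 20 degrees from world axes
- spindle (a joint): spindle travel, m: 0 fully up, grows downward to at most 0.028. Its flat foot (18 mm across) is 61 mm above the table at 0 and meets the ball at about 0.020. A spring brings it back up (about 1.2 N at the start, 3.6 N at 0.020); the ball takes any push beyond that
- knob_top (a point): middle of the flat top of the spindle's black knob (32 mm across), 153 mm above the table when up; it is pushed straight down
- dish: loose aluminium dish, 112 mm across, rim 22 mm high, about 0.14 kg; origin at the centre of its underside, z up, handle along its -y. Starts on the gauge's base, underside 14 mm above the table, turned within 3 degrees of the gauge. Inside a cone of 7 degrees to 24 mm from the centre, then 16 degrees: the ball leaves the middle if tipped over 7 degrees or jerked (over about 1 m/s2)
- dish_center (a point): lowest point of the dish's inside, 5 mm above its underside
- dish_grip (a point): middle of the dish's black handle block, 18 mm wide (x), 52 long (y), 26 tall (z), 116 mm from the dish's centre along its -y, 19 mm above the dish's underside (33 mm above the table at the start); a 10 mm rod joins it to the rim. Grip across the 18 mm from above
- ball_center (a point): centre of the loose steel ball, 22 mm across, about 44 g, resting in the middle of the dish; its top is 41 mm above the table at the start
- pen: bystander, to be left alone: white ball pen, 11x145x9 mm, lying or standing loose on the table; origin at the centre of its underside
- tweezers: bystander, to be left alone: steel tweezers, 14x131x9 mm, lying or standing loose on the table; origin at the centre of its underside
- hare_skull: bystander, to be left alone: hare skull, 68x124x56 mm, lying or standing loose on the table; origin at the centre of its underside
- jar_small: bystander, to be left alone: small jar with white lid, 39x39x78 mm, lying or standing loose on the table; origin at the centre of its underside
- vial: bystander, to be left alone: small vial, 25x25x64 mm, lying or standing loose on the table; origin at the centre of its underside
- petri: bystander, to be left alone: petri dish, 60x60x14 mm, lying or standing loose on the table; origin at the centre of its underside

How it is judged:
By the outcome, as a careful person would: the job done as asked, in the order asked, and still so for the second after the job is handed in, while the arm keeps its last pose, push and grip.
It also fails if it takes over 64 s, if anything falls off the work surface, if the arm or the gripper's body presses on something with over 40 N, if the wrist force passes 120 N, or if a joint passes its speed limit or range.

## Working session

There is one attempt and no reset: what is moved stays moved. The work goes in short steps, Python scripts to look and compute and a tool call to move; the robot and the scene stay as the last step left them, time stands still between calls to the robot, and variables do not carry over. Pictures are saved under pics/ and viewed, at most 10 in all, crops included, and the job is handed in when it is done.

Besides the shell and the picture viewer there is one more tool, called after ">>>" by a JSON object that holds its "op" and its "data". arm_command: Moves the arm, as the interface text tells. Its arguments: {"type":"object","properties":{"targets":{"type":"array"},"force":{"type":"number"}},"required":["targets"]}

```bash
mkdir -p pics
python3 - <<'E'
from bench import status, viewer, job
import cv2
for n in ("side","top","wrist"):
    print(n,viewer.camera_model(n))
    cv2.imwrite(f"pics/{n}0.png",viewer.snapshot(n)[:,:,::-1])
s=status.sense()
print({k:s[k] for k in("time","tool_pos","tcp_rot","ft_force","finger_gap","grip_force")})
E
```

```text
side {'vertical_fov': 52.428236891264405, 'cx': 320.7700593462503, 'cy': 199.38031438743042, 'xyz': array([239.57622363, 651.7039573 , 485.59298348]), 'attitude': array([-112.8337857 ,   -1.35565114, -157.12450464])}
top {'vertical_fov': 45.80486264346887, 'cx': 318.2721760568323, 'cy': 197.06277402416896, 'xyz': array([ 341.81769135, -137.91573323, 1460.88787205]), 'attitude': array([-169.29735194,    0.26900267,  -88.45859788])}
wrist {'vertical_fov': 58.18979956654242, 'cx': 320.97719985920986, 'cy': 196.36990227167465, 'xyz': array([ 226.21120149, -559.78533626,  373.00592795]), 'attitude': array([ 1.63602733e+02,  1.17957281e-01, -7.48647196e+01])}
{'time': 0.15, 'tool_pos': array([ 156.96418441, -578.59999773,  193.05224076]), 'tcp_rot': array([-1.79916589e+02, -6.92350357e-03,  1.51703170e+01]), 'ft_force': array([-0.08101351, -0.26766462,  0.82423249]), 'finger_gap': 85.55973161478535, 'grip_force': 0.0}
```

View pics/top0.png

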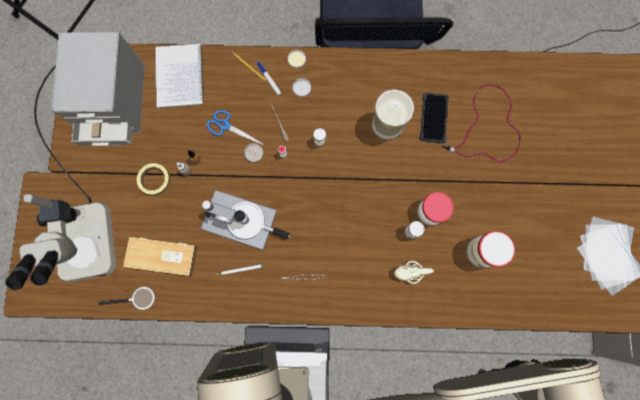

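View pics/side0.png

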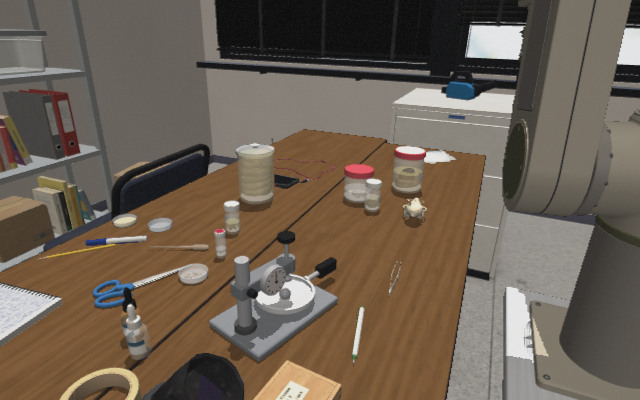

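The top view shows the gauge at about (240,218) with the handle end at (283,234), pointing to world -y. In the side view the knob is at (286,237) and the handle at (326,267). I'll zoom in on both for accurate corners.

```bash
cat > h.py <<'E'
import numpy as np
from scipy.spatial.transform import Rotation as R
def cam(m):
    f=200/np.tan(np.radians(m["vertical_fov"]/2))
    return f,m["cx"],m["cy"],np.array(m["xyz"]),R.from_euler("xyz",m["attitude"],degrees=True).as_matrix()
def project(m,P):
    f,cx,cy,t,A=cam(m); c=(np.atleast_2d(P)-t)@A
    return np.c_[cx+f*c[:,0]/c[:,2],cy+f*c[:,1]/c[:,2]]
def back(m,uv,z):
    f,cx,cy,t,A=cam(m); uv=np.atleast_2d(uv).astype(float)
    d=np.c_[(uv[:,0]-cx)/f,(uv[:,1]-cy)/f,np.ones(len(uv))]@A.T
    return t+d*((z-t[2])/d[:,2])[:,None]
def gpts(x,y,yaw,L):
    c,s=np.cos(yaw),np.sin(yaw); L=np.atleast_2d(L)
    return np.c_[x+c*L[:,0]-s*L[:,1],y+s*L[:,0]+c*L[:,1],L[:,2]]
E
python3 - <<'E'
import cv2,numpy as np
from h import *
from bench import viewer
a=cv2.imread("pics/top0.png")[180:285,190:340]; b=cv2.imread("pics/side0.png")[225:355,205:345]
cv2.imwrite("pics/c.png",np.vstack([np.pad(cv2.resize(x,None,fx=k,fy=k,interpolation=cv2.INTER_CUBIC),((0,0),(0,p),(0,0))) for x,k,p in((a,5,0),)]))
cv2.imwrite("pics/d.png",cv2.resize(b,None,fx=4.5,fy=4.5,interpolation=cv2.INTER_CUBIC))
m=viewer.camera_model("top"); print(back(m,[[282,233],[246,220],[240,275],[303,277],[413,271]],0).round())
E
```

```text
[[ 501.  -14.    0.]
 [ 539.   99.    0.]
 [ 370.  108.    0.]
 [ 369.  -84.    0.]
 [ 396. -418.    0.]]
```

View pics/c.png

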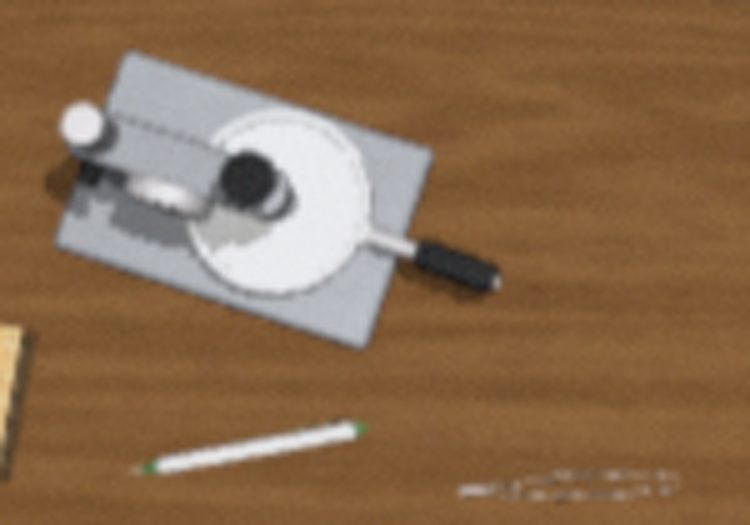

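View pics/d.png

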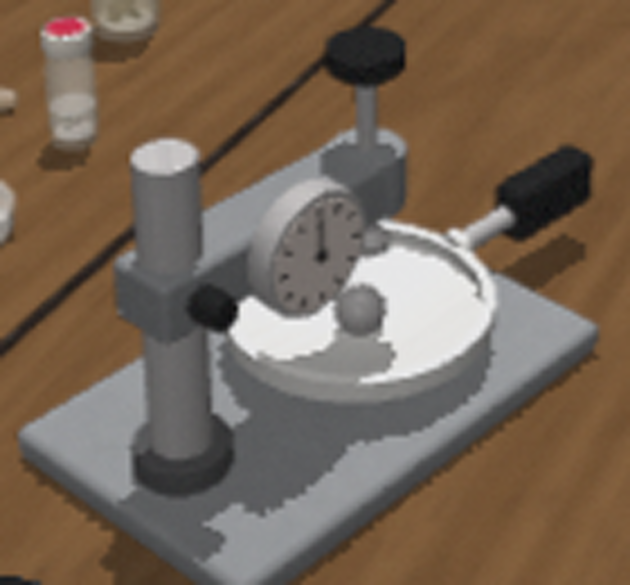

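The top crop shows the base corners, knob (247,180), column top (82,124) and handle (415..500, 248..278). The side crop shows the knob top (365,50), base corners and column. Next I'll fit the gauge pose.

Run:
```python
from h import *
from bench import viewer
from scipy.optimize import least_squares
mt,ms=viewer.camera_model("top"),viewer.camera_model("side")
L=np.array([[65,130,14],[65,-75,14],[-65,-75,14],[-65,130,14],[0,0,153],[0,100,149]])
ut=(np.array([[130,53],[431,150],[366,345],[57,241],[247,179],[82,124]])+.5)/5-.5+[190,180]
Ls=np.array([[-65,-75,14],[65,130,14],[0,0,153],[0,100,149]])
us=(np.array([[598,328],[20,438],[365,48],[165,156]])+.5)/4.5-.5+[205,225]
def res(p):
    return np.r_[(project(mt,gpts(*p,L))-ut).ravel(),0.6*(project(ms,gpts(*p,Ls))-us).ravel()]
r=least_squares(res,[540,90,-.3],loss="soft_l1"); p=r.x
print(p[:2],np.degrees(p[2])); print(res(p).reshape(-1,2).round(1))
h=back(mt,(np.array([[457,263]])+.5)/5-.5+[190,180],44)[0]; print("grip",h, "local pred",gpts(*p,[0,-116,33]))
print("dishc",back(mt,(np.array([[281,201]])+.5)/5-.5+[190,180],34))
ends=back(mt,(np.array([[150,467],[362,427],[460,491],[680,475]])+.5)/5-.5+[190,180],5);print(ends.round())
```

```text
[531.87127634  94.39518914] -16.553953181310163
[[-1.  -0.9]
 [ 0.9 -0.2]
 [-0.   0.8]
 [-1.1  0.9]
 [ 0.2 -0.3]
 [ 0.  -0. ]
 [ 0.6 -0.6]
 [-0.9 -0.9]
 [ 0.2 -0.2]
 [ 0.2  0.2]]
grip [499.00745667 -14.98890468  44.        ] local pred [[498.82077657 -16.79682705  33.        ]]
dishc [[535.12234121  94.53505294  34.        ]]
[[ 374.  170.    5.]
 [ 402.   42.    5.]
 [ 365.  -19.    5.]
 [ 378. -152.    5.]]
```

>>> {"op": "arm_command", "data": {"targets": [[[0.008, 0.014, 0.004, 0, 0, 0.02, -1], [0.016, 0.028, 0.004, 0, 0, 0.045, -1], [0.02, 0.035, 0.004, 0, 0, 0.056, -1], [0.02, 0.035, 0.004, 0, 0, 0.056, -1], [0.02, 0.035, 0.004, 0, 0, 0.056, -1], [0.02, 0.035, 0.004, 0, 0, 0.056, -1], [0.02, 0.035, 0.004, 0, 0, 0.056, -1], [0.02, 0.035, 0.004, 0, 0, 0.056, -1], [0.02, 0.035, 0.004, 0, 0, 0.056, -1], [0.02, 0.035, 0.004, 0, 0, 0.056, -1]]], "force": 40}}

```text
time: 1.4
tool_pos: [341.5, -255.1, 234.2]
tcp_rot: [180.0, -0.0, 44.7]
ft_force: [1.6, 0.1, -0.8]
finger_gap: 0.1
grip_force: 0.0
```

>>> {"op": "arm_command", "data": {"targets": [[[0.02, 0.035, 0, 0, 0, 0.056, -1], [0.02, 0.035, 0, 0, 0, 0.056, -1], [0.02, 0.035, 0, 0, 0, 0.056, -1], [0.02, 0.035, 0, 0, 0, 0.056, -1], [0.02, 0.035, 0, 0, 0, 0.056, -1], [0.02, 0.035, 0, 0, 0, 0.056, -1], [0.02, 0.035, 0, 0, 0, 0.056, -1], [0.015, 0.025, 0, 0, 0, 0.04, -1], [0.008, 0.014, 0, 0, 0, 0.018, -1], [0, 0, 0, 0, 0, 0, -1]]]}}

```text
time: 2.65
tool_pos: [503.8, 27.7, 233.9]
tcp_rot: [-180.0, 0.0, 70.4]
ft_force: [0.4, -0.9, 0.5]
finger_gap: 0.0
grip_force: 0.0
```

Run:
```python
from bench import status, viewer
from h import *
import cv2,pickle
s=status.sense(); m=viewer.camera_model("wrist"); im=viewer.snapshot("wrist")
print(s["time"],s["tool_pos"],s["tcp_rot"],s["ft_force"],s["finger_gap"]); print(m)
pickle.dump((m,im),open("w1.pkl","wb")); cv2.imwrite("pics/w1.png",im[:,:,::-1])
p=(531.9,94.4,np.radians(-16.55))
print(project(m,gpts(*p,[[65,130,14],[65,-75,14],[-65,-75,14],[-65,130,14],[0,0,153],[0,100,149],[0,-90,46],[0,-142,46]])).round())
```

```text
2.65 [503.79729146  27.66884333 233.87279385] [-1.79980210e+02  7.18066199e-03  7.04370903e+01] [ 0.38781684 -0.92737205  0.51568046] 0.016045175117863252
{'vertical_fov': 58.18979956654242, 'cx': 320.97719985920986, 'cy': 196.36990227167465, 'xyz': array([527.88157838,  95.48049904, 413.90347115]), 'attitude': array([ 1.63612929e+02,  5.23454424e-02, -1.96002494e+01])}
[[386. -54.]
 [386. 157.]
 [271. 163.]
 [251. -46.]
 [327.  90.]
 [319. -75.]
 [330. 179.]
 [332. 226.]]
```

View pics/w1.png

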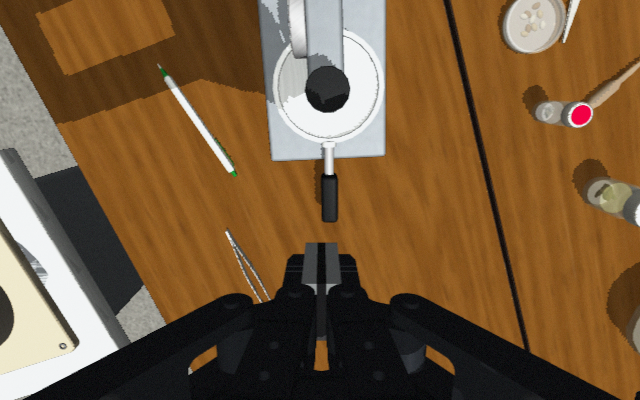

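The wrist view shows the knob at (327,89), as predicted, the base's front corners at (386,156) and (272,161), and the handle block from (330,175) to (330,222). Next I'll measure handle and knob precisely.

Run:
```python
from h import *
import pickle,cv2
m,im=pickle.load(open("w1.pkl","rb"))
def blob(r0,r1,c0,c1,th=60):
    g=(im[r0:r1,c0:c1].max(2)<th).astype(np.uint8)
    n,l,st,ce=cv2.connectedComponentsWithStats(g); i=1+st[1:,4].argmax()
    pts=np.argwhere(l==i)[:,::-1]+[c0,r0]; return pts
k=blob(60,120,295,360); h=blob(168,230,310,350)
print("knob",k.min(0),k.max(0)); print("handle",h.min(0),h.max(0),cv2.minAreaRect(h.astype(np.float32)))
kc=(k.min(0)+k.max(0))/2; print("knob xyz",back(m,kc,150))
vx,vy,x0,y0=cv2.fitLine(h.astype(np.float32),cv2.DIST_L2,0,.01,.01).ravel()
e=np.array([[x0+t*vx,y0+t*vy] for t in ((174.5-y0)/vy,(222.5-y0)/vy)])
print(e, back(m,e,46), back(m,e.mean(0),46))
d=np.diff(back(m,e,46),axis=0)[0]; print("dir",np.degrees(np.arctan2(d[0],-d[1]))*1, np.linalg.norm(d))
print("base front",back(m,[[386,156],[272,161]],14))
```

```text
knob [305  66] [349 111]
handle [320 173] [337 221] ((328.5, 197.0), (48.0, 17.0), 90.0)
knob xyz [[532.13809072  95.52585067 150.        ]]
[[328.32455 174.5    ]
 [329.7191  222.5    ]] [[506.54384033  13.60132516  46.        ]
 [490.29028423 -37.49703205  46.        ]] [[498.57690971 -11.44532087  46.        ]]
dir -17.64502074645771 53.621079760846
base front [[572.70016787   4.84898895  14.        ]
 [450.01116516  42.47808261  14.        ]]
```

>>> {"op": "arm_command", "data": {"targets": [[[0.004, 0.009, 0, 0, 0, 0, -1], [0.006, 0.014, -0.005, 0, 0, 0, -1], [0.0075, 0.018, -0.01, 0, 0, 0, -1], [0.006, 0.015, -0.012, 0, 0, 0, -1], [0.0038, 0.009, -0.012, 0, 0, 0, -1], [0.001, 0.0023, -0.012, 0, 0, 0, -1], [0, 0, -0.011, 0, 0, 0, -1], [0, 0, -0.007, 0, 0, 0, -1], [0, 0, -0.003, 0, 0, 0, -1], [0, 0, 0, 0, 0, 0, -1]]]}}

```text
time: 3.95
tool_pos: [532.4, 94.0, 162.0]
tcp_rot: [180.0, -0.0, 70.3]
ft_force: [-0.8, 0.8, 0.3]
finger_gap: -0.0
grip_force: 0.0
```

Run:
```python
from bench import viewer,status
import cv2
from h import *
s=status.sense();print(s["tool_pos"],s["ft_force"])
a=viewer.snapshot("side")[215:305,240:350,::-1];b=viewer.snapshot("top")[190:250,200:300,::-1]
cv2.imwrite("pics/k.png",np.vstack([cv2.resize(a,(500,409)),cv2.resize(b,(500,180*10//10))]))
```

```text
[532.36380123  93.96985102 161.97513048] [-0.7709858   0.83999051  0.30572209]
```

View pics/k.png

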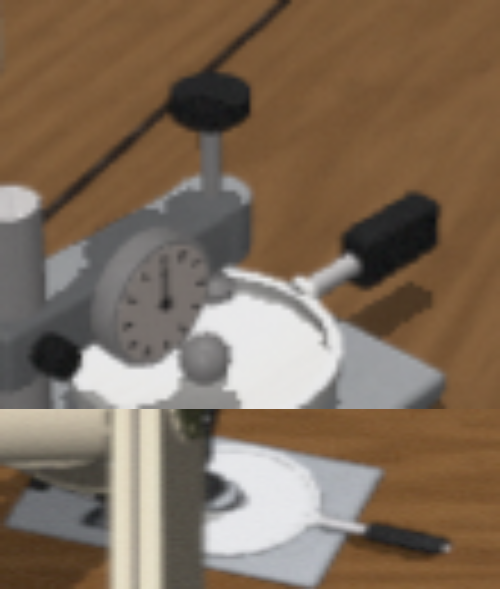

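The fingers can't be seen above the knob in the side crop, which I didn't expect. I'll check the whole side picture.

Run:
```python
from bench import viewer,status
import cv2
from h import *
s=status.sense();print(s["tool_pos"],s["joint_pos"])
print(project(viewer.camera_model("side"),[s["tool_pos"],[532,95,153]]),viewer.camera_model("side"))
a=viewer.snapshot("side")[:,:,::-1];b=viewer.snapshot("wrist")[:,:,::-1]
cv2.imwrite("pics/k2.png",cv2.resize(np.vstack([a,b]),(480,600)))
```

```text
[532.68404062  94.07482049 162.44780713] [ 4.58495527e+00 -7.82279139e-01  9.71416591e+01 -1.07400571e-03
  8.35883253e+01  2.42528712e+01]
[[285.5905728  229.97949259]
 [285.7490118  235.12649992]] {'vertical_fov': 52.428236891264405, 'cx': 320.7700593462503, 'cy': 199.38031438743042, 'xyz': array([239.57622363, 651.7039573 , 485.59298348]), 'attitude': array([-112.8337857 ,   -1.35565114, -157.12450464])}
```

View pics/k2.png

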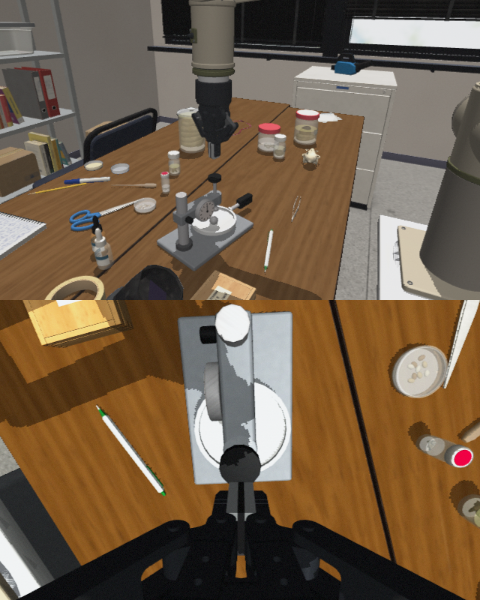

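The side view puts the shut fingertips at about (284,207), but the TCP should project to (286,230). I'll check this with an overlay.

Run:
```python
from bench import viewer,status
import cv2
from h import *
s=status.sense();t=s["tool_pos"];print(t, s["tcp_rot"])
Z=[0,20,40,60,80]
o=[]
for n,(r0,r1,c0,c1) in (("side",(140,260,240,340)),("wrist",(170,290,270,370))):
    im=cv2.resize(np.ascontiguousarray(viewer.snapshot(n)[r0:r1,c0:c1,::-1]),None,fx=4,fy=4,interpolation=cv2.INTER_CUBIC)
    uv=project(viewer.camera_model(n),[t+[0,0,z] for z in Z]+[[532,95,153]]);print(uv.round())
    for i,q in enumerate(uv): cv2.circle(im,tuple(int(v) for v in (q-[c0,r0])*4+2),4,(0,0,255) if i else (0,255,0),-1)
    o.append(im)
cv2.imwrite("pics/k3.png",np.hstack(o))
```

```text
[532.69558986  94.16066754 162.46834249] [ 1.79949628e+02 -2.22632709e-02  7.03404690e+01]
[[286. 230.]
 [285. 220.]
 [285. 209.]
 [285. 198.]
 [285. 187.]
 [286. 235.]]
[[322. 231.]
 [322. 246.]
 [322. 265.]
 [322. 290.]
 [322. 323.]
 [320. 223.]]
```

View pics/k3.png

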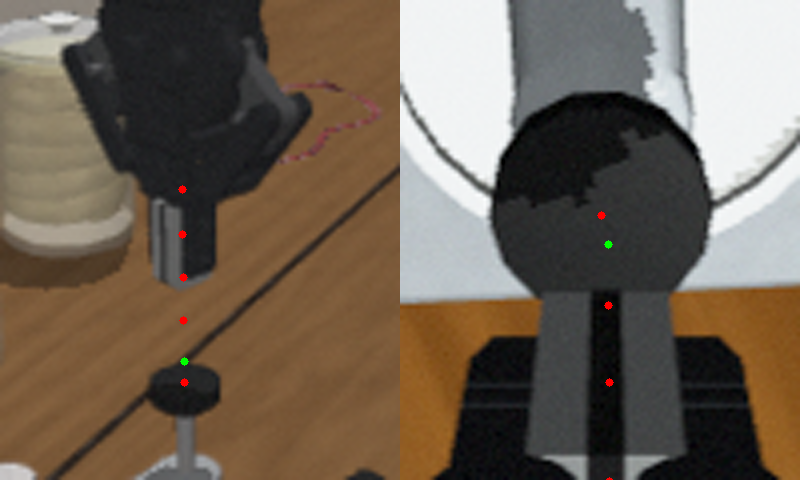

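Both views agree: the real end of the shut fingers is about 40 mm behind the reported TCP, so I'll work with a tip at TCP z + 40. I'll check this by touch. The spring is soft, so a slow descent is safe either way.

>>> {"op": "arm_command", "data": {"targets": [[[-0.0003, 0.0006, -0.001, 0, 0, 0, -1], [0, 0, -0.002, 0, 0, 0, -1], [0, 0, -0.003, 0, 0, 0, -1], [0, 0, -0.003, 0, 0, 0, -1], [0, 0, -0.003, 0, 0, 0, -1], [0, 0, -0.003, 0, 0, 0, -1], [0, 0, -0.003, 0, 0, 0, -1], [0, 0, -0.002, 0, 0, 0, -1], [0, 0, 0, 0, 0, 0, -1], [0, 0, 0, 0, 0, 0, -1]]]}}

```text
time: 5.5
tool_pos: [532.1, 94.8, 142.0]
tcp_rot: [180.0, -0.0, 70.3]
ft_force: [0.2, -0.6, 0.2]
finger_gap: -0.1
grip_force: 0.0
```

There's no force at z=142, which confirms the shorter fingers. Continuing down.

>>> {"op": "arm_command", "data": {"targets": [[[0, 0, -0.002, 0, 0, 0, -1], [0, 0, -0.004, 0, 0, 0, -1], [0, 0, -0.004, 0, 0, 0, -1], [0, 0, -0.004, 0, 0, 0, -1], [0, 0, -0.004, 0, 0, 0, -1], [0, 0, -0.004, 0, 0, 0, -1], [0, 0, -0.003, 0, 0, 0, -1], [0, 0, -0.002, 0, 0, 0, -1], [0, 0, 0, 0, 0, 0, -1], [0, 0, 0, 0, 0, 0, -1]]]}}

```text
time: 6.75
tool_pos: [532.1, 94.8, 115.1]
tcp_rot: [180.0, -0.0, 70.3]
ft_force: [-1.1, -0.5, 1.1]
finger_gap: 0.0
grip_force: 0.6
```

>>> {"op": "arm_command", "data": {"targets": [[[0, 0, -0.001, 0, 0, 0, -1], [0, 0, -0.001, 0, 0, 0, -1], [0, 0, -0.001, 0, 0, 0, -1], [0, 0, -0.001, 0, 0, 0, -1], [0, 0, -0.001, 0, 0, 0, -1], [0, 0, -0.001, 0, 0, 0, -1], [0, 0, -0.001, 0, 0, 0, -1], [0, 0, -0.001, 0, 0, 0, -1], [0, 0, 0, 0, 0, 0, -1], [0, 0, 0, 0, 0, 0, -1]]]}}

```text
time: 8.0
tool_pos: [532.1, 94.8, 107.0]
tcp_rot: [180.0, -0.0, 70.3]
ft_force: [0.9, 1.2, 2.2]
finger_gap: 0.1
grip_force: 1.1
```

Run:
```python
from bench import viewer,status
import cv2,numpy as np
from h import *
f=[]
for i in range(6):
    f.append(status.sense()["ft_force"]); a=viewer.snapshot("side")
print(np.mean(f,0).round(2),status.sense()["tool_pos"],status.sense()["time"])
cv2.imwrite("pics/k4.png",cv2.resize(np.ascontiguousarray(a[180:300,230:350,::-1]),None,fx=4,fy=4,interpolation=cv2.INTER_CUBIC))
```

```text
[0.74 0.37 2.12] [532.16096326  94.84484386 106.99743509] 8.3
```

Contact is confirmed: 2.1 N at z=107, so it was first touched at about 114. Ball contact should come near z≈94.

>>> {"op": "arm_command", "data": {"targets": [[[0, 0, -0.001, 0, 0, 0, -1], [0, 0, -0.0015, 0, 0, 0, -1], [0, 0, -0.0015, 0, 0, 0, -1], [0, 0, -0.0015, 0, 0, 0, -1], [0, 0, -0.0015, 0, 0, 0, -1], [0, 0, -0.001, 0, 0, 0, -1], [0, 0, -0.001, 0, 0, 0, -1], [0, 0, -0.0005, 0, 0, 0, -1], [0, 0, 0, 0, 0, 0, -1], [0, 0, 0, 0, 0, 0, -1]]]}}

```text
time: 9.55
tool_pos: [532.1, 94.8, 97.5]
tcp_rot: [180.0, -0.0, 70.3]
ft_force: [1.1, 1.1, 3.1]
finger_gap: -0.1
grip_force: 1.7
```

```bash
cat > ff.py <<'E'
from bench import viewer,status
import numpy as np
f=[]
for i in range(6):
    f.append(status.sense()["ft_force"]); a=viewer.snapshot("side")
s=status.sense(); print(np.mean(f,0).round(2),np.std(f,0).round(2),s["tool_pos"],s["time"])
E
python3 ff.py
```

```text
[1.3  0.51 3.34] [0.46 0.44 0.3 ] [532.11327033  94.81806891  97.44181087] 9.85
```

>>> {"op": "arm_command", "data": {"targets": [[[0, 0, -0.0005, 0, 0, 0, -1], [0, 0, 0, 0, 0, 0, -1], [0, 0, -0.0005, 0, 0, 0, -1], [0, 0, 0, 0, 0, 0, -1], [0, 0, -0.0005, 0, 0, 0, -1], [0, 0, 0, 0, 0, 0, -1], [0, 0, -0.0003, 0, 0, 0, -1], [0, 0, 0, 0, 0, 0, -1]]]}}

```text
time: 10.85
tool_pos: [532.1, 94.8, 95.7]
tcp_rot: [180.0, -0.0, 70.3]
ft_force: [1.6, 1.0, 4.4]
finger_gap: -0.0
grip_force: 1.9
```

```bash
python3 ff.py
```

```text
[2.1  0.33 3.85] [0.69 0.54 0.5 ] [532.09052984  94.82431079  95.63727061] 11.15
```

>>> {"op": "arm_command", "data": {"targets": [[[0, 0, -0.0003, 0, 0, 0, -1], [0, 0, 0, 0, 0, 0, -1], [0, 0, -0.0003, 0, 0, 0, -1], [0, 0, 0, 0, 0, 0, -1], [0, 0, -0.0003, 0, 0, 0, -1], [0, 0, 0, 0, 0, 0, -1]]]}}

```text
time: 11.9
tool_pos: [532.2, 94.8, 95.3]
tcp_rot: [180.0, -0.0, 70.3]
ft_force: [-0.2, 0.1, 9.2]
finger_gap: 0.1
grip_force: 4.3
```

```bash
python3 ff.py
```

```text
[-0.41 -0.03  8.91] [0.36 0.38 0.31] [532.18457882  94.80761675  95.34185646] 12.2
```

The force jumped to 8.9 N, so the foot is on the ball. I'll ease off slightly, hold for about a second, then let it spring back up slowly.

>>> {"op": "arm_command", "data": {"targets": [[[0, 0, 0.0002, 0, 0, 0, -1], [0, 0, 0, 0, 0, 0, -1], [0, 0, 0, 0, 0, 0, -1], [0, 0, 0, 0, 0, 0, -1], [0, 0, 0, 0, 0, 0, -1], [0, 0, 0, 0, 0, 0, -1], [0, 0, 0, 0, 0, 0, -1], [0, 0, 0, 0, 0, 0, -1]]]}}

```text
time: 13.2
tool_pos: [532.2, 94.8, 95.4]
tcp_rot: [180.0, -0.0, 70.3]
ft_force: [0.2, 0.3, 7.7]
finger_gap: 0.2
grip_force: 3.8
```

>>> {"op": "arm_command", "data": {"targets": [[[0, 0, 0.0005, 0, 0, 0, -1], [0, 0, 0.001, 0, 0, 0, -1], [0, 0, 0.002, 0, 0, 0, -1], [0, 0, 0.003, 0, 0, 0, -1], [0, 0, 0.004, 0, 0, 0, -1], [0, 0, 0.004, 0, 0, 0, -1], [0, 0, 0.004, 0, 0, 0, -1], [0, 0, 0.006, 0, 0, 0, -1], [0, 0, 0.01, 0, 0, 0, -1], [0, 0, 0.012, 0, 0, 0, -1]]]}}

```text
time: 14.45
tool_pos: [531.7, 94.8, 141.8]
tcp_rot: [-180.0, 0.0, 70.3]
ft_force: [1.0, 0.7, 0.5]
finger_gap: 0.2
grip_force: 0.0
```

The spindle is released. Next I move over the handle, opening the gripper on the way.

>>> {"op": "arm_command", "data": {"targets": [[[-0.002, -0.006, 0.002, 0, 0, 0.004, -1], [-0.004, -0.013, 0, 0, 0, 0.006, -1], [-0.005, -0.016, 0, 0, 0, 0.006, 0], [-0.005, -0.016, 0, 0, 0, 0.006, 1], [-0.005, -0.016, 0, 0, 0, 0.006, 1], [-0.005, -0.016, 0, 0, 0, 0.006, 1], [-0.005, -0.016, 0, 0, 0, 0.006, 1], [-0.0035, -0.011, -0.005, 0, 0, 0.002, 1], [-0.0018, -0.0063, -0.01, 0, 0, 0, 1], [0, 0, -0.015, 0, 0, 0, 1]]]}}

```text
time: 15.7
tool_pos: [495.7, -21.9, 112.6]
tcp_rot: [180.0, -0.0, 72.7]
ft_force: [0.5, 0.3, 0.5]
finger_gap: 85.7
grip_force: 0.0
```

>>> {"op": "arm_command", "data": {"targets": [[[0, 0, -0.015, 0, 0, 0, 1], [0, 0, -0.015, 0, 0, 0, 1], [0, 0, -0.01, 0, 0, 0, 1], [0, 0, -0.005, 0, 0, 0, 1], [0, 0, 0, 0, 0, 0, 1]]]}}

```text
time: 16.32
tool_pos: [495.6, -21.4, 68.1]
tcp_rot: [-180.0, 0.0, 72.8]
ft_force: [-0.4, 0.7, 0.1]
finger_gap: 85.2
grip_force: 0.0
```

Run:
```python
from bench import status, viewer
from h import *
import cv2
s=status.sense(); m=viewer.camera_model("wrist"); im=viewer.snapshot("wrist"); sd=viewer.snapshot("side")
print(s["time"],s["tool_pos"],s["tcp_rot"],s["finger_gap"],m["xyz"])
print(project(m,[[498.4,-12,46],[495.4,-21.5,46],s["tool_pos"],s["tool_pos"]+[0,0,50]]).round())
cv2.imwrite("pics/w2.png",cv2.resize(np.vstack([im,sd])[:,:,::-1],(480,600)))
cv2.imwrite("pics/w2full.png",im[:,:,::-1])
```

```text
16.325 [495.64298381 -21.37497093  68.1442764 ] [-1.79974926e+02  4.14507219e-03  7.27625640e+01] 85.1538563085897 [516.98640979  47.34756142 248.21096697]
[[321. 201.]
 [321. 217.]
 [321. 230.]
 [321. 277.]]
```

View pics/w2.png

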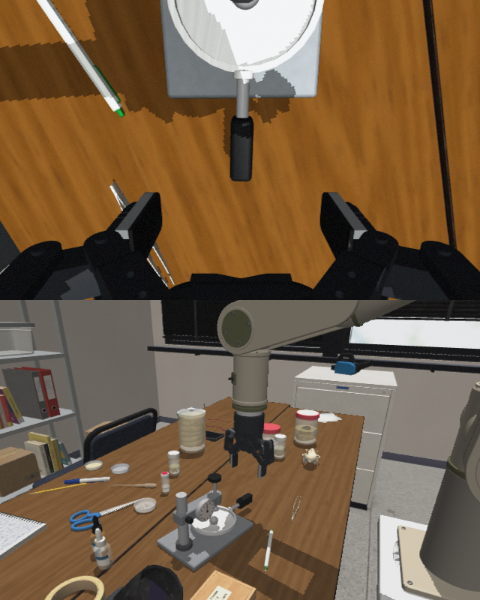

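The handle lies under the gripper: wrist rows 156–240, column ≈322, tilted slightly. I'll measure the tilt.

Run:
```python
from h import *
import cv2
from bench import viewer
im=cv2.imread("pics/w2full.png"); m=viewer.camera_model("wrist")
g=(im[150:250,290:350].max(2)<70).astype(np.uint8)
n,l,st,ce=cv2.connectedComponentsWithStats(g); i=1+st[1:,4].argmax(); h=np.argwhere(l==i)[:,::-1]+[290,150]
print(h.min(0),h.max(0))
E=[]
for r in range(h[:,1].min()+4,h[:,1].max()-12,4):
    c=h[h[:,1]==r,0]; E.append([(c.min()+c.max())/2,r]); print(r,c.min(),c.max(),end="; ")
P=back(m,E,44)
k=np.polyfit(P[:,1],P[:,0],1); print("\nangle",np.degrees(np.arctan(k[0])),"x at y=-12,-21.5",np.polyval(k,[-12,-21.5]))
print(back(m,[[322,h[:,1].min()],[322,h[:,1].max()]],46))
```

```text
[306 153] [337 241]
157 309 335; 161 308 336; 165 307 337; 169 307 337; 173 307 337; 177 307 337; 181 307 336; 185 307 336; 189 306 336; 193 307 336; 197 306 336; 201 306 336; 205 306 336; 209 306 335; 213 307 335; 217 307 335; 221 307 335; 225 307 335; 
angle 18.391002665695016 x at y=-12,-21.5 [499.09792888 495.93935631]
[[507.84925668  14.66467577  46.        ]
 [491.81649732 -37.02113065  46.        ]]
```

>>> {"op": "arm_command", "data": {"targets": [[[0.0003, 0, -0.006, 0, 0, -0.01, 1], [0, 0, -0.012, 0, 0, -0.009, 1], [0, 0, -0.012, 0, 0, 0, 1], [0, 0, -0.012, 0, 0, 0, 1], [0, 0, -0.012, 0, 0, 0, 1], [0, 0, -0.012, 0, 0, 0, 1], [0, 0, -0.01, 0, 0, 0, 1], [0, 0, -0.008, 0, 0, 0, 1], [0, 0, -0.005, 0, 0, 0, 1], [0, 0, -0.001, 0, 0, 0, 1]]]}}

```text
time: 17.68
tool_pos: [495.9, -21.5, -21.9]
tcp_rot: [-180.0, 0.0, 71.7]
ft_force: [-0.1, 0.1, -0.1]
finger_gap: 85.1
grip_force: 0.0
```

>>> {"op": "arm_command", "data": {"targets": [[[0, 0, 0, 0, 0, 0, 0.4], [0, 0, 0, 0, 0, 0, 0], [0, 0, 0, 0, 0, 0, -0.2], [0, 0, 0, 0, 0, 0, -0.35], [0, 0, 0, 0, 0, 0, -0.42], [0, 0, 0, 0, 0, 0, -0.48], [0, 0, 0, 0, 0, 0, -0.52], [0, 0, 0, 0, 0, 0, -0.55]]], "force": 20}}

```text
time: 18.68
tool_pos: [496.0, -21.5, -21.6]
tcp_rot: [-180.0, -0.0, 71.7]
ft_force: [0.2, 0.7, -0.1]
finger_gap: 19.2
grip_force: 0.0
```

>>> {"op": "arm_command", "data": {"targets": [[[0, 0, 0, 0, 0, 0, -0.56], [0, 0, 0, 0, 0, 0, -0.57], [0, 0, 0, 0, 0, 0, -0.58], [0, 0, 0, 0, 0, 0, -0.6], [0, 0, 0, 0, 0, 0, -0.65], [0, 0, 0, 0, 0, 0, -0.8], [0, 0, 0, 0, 0, 0, -1], [0, 0, 0, 0, 0, 0, -1]]], "force": 30}}

```text
time: 19.68
tool_pos: [496.1, -21.5, -21.6]
tcp_rot: [180.0, -0.0, 71.7]
ft_force: [1.1, -0.3, -0.4]
finger_gap: 17.7
grip_force: 30.4
```

>>> {"op": "arm_command", "data": {"targets": [[[0, 0, 0, 0, 0, 0, -1], [0, 0, 0, 0, 0, 0, -1]]], "force": 90}}

```text
time: 19.92
tool_pos: [496.1, -21.5, -21.5]
tcp_rot: [180.0, 0.0, 71.7]
ft_force: [0.5, -0.6, 1.7]
finger_gap: 16.8
grip_force: 87.7
```

```bash
python3 ff.py; python3 -c "
from bench import status;s=status.sense();print(s['finger_gap'],s['grip_force'],s['wrist_torque'],s['tcp_rot'])"
```

```text
[ 0.24 -0.86  1.62] [0.46 0.39 0.32] [496.13165987 -21.53006594 -21.54804009] 20.225
16.631245595544552 87.71148562431335 [-0.04761163 -0.12964828 -0.05726013] [1.79992046e+02 1.32132486e-03 7.16651842e+01]
```

Gripped at 17 mm opening and 88 N. Now a gentle lift of about 8 mm.

>>> {"op": "arm_command", "data": {"targets": [[[0, 0, 0.0003, 0, 0, 0, -1], [0, 0, 0.0006, 0, 0, 0, -1], [0, 0, 0.001, 0, 0, 0, -1], [0, 0, 0.0012, 0, 0, 0, -1], [0, 0, 0.0014, 0, 0, 0, -1], [0, 0, 0.0014, 0, 0, 0, -1], [0, 0, 0.0012, 0, 0, 0, -1], [0, 0, 0.0008, 0, 0, 0, -1], [0, 0, 0.0004, 0, 0, 0, -1], [0, 0, 0, 0, 0, 0, -1]]]}}

```text
time: 21.48
tool_pos: [496.1, -21.5, -13.3]
tcp_rot: [-180.0, -0.0, 71.7]
ft_force: [-0.2, -0.3, -1.2]
finger_gap: 16.8
grip_force: 87.9
```

Run:
```python
from bench import status, viewer
import cv2,numpy as np
s=status.sense();print(s["time"],s["tool_pos"],s["ft_force"],s["wrist_torque"],s["finger_gap"],s["grip_force"])
sd=viewer.snapshot("side")[:,:,::-1];w=viewer.snapshot("wrist")[:,:,::-1]
a=cv2.resize(np.ascontiguousarray(sd[215:335,235:355]),(600,600),interpolation=cv2.INTER_CUBIC)
cv2.imwrite("pics/l1.png",np.hstack([a[:,:480],cv2.resize(w,None,fx=.5,fy=.5)[:200].repeat(1,0) if 0 else np.vstack([cv2.resize(w,(320,200)),cv2.resize(np.ascontiguousarray(w[60:260,220:420]),(320,400))])]))
```

```text
21.475 [496.05398015 -21.49017844 -13.30490852] [-0.22654255 -0.34827903 -1.16037616] [-0.20189342  0.08074342  0.02294721] 16.849186899154752 87.85826683044434
```

View pics/l1.png

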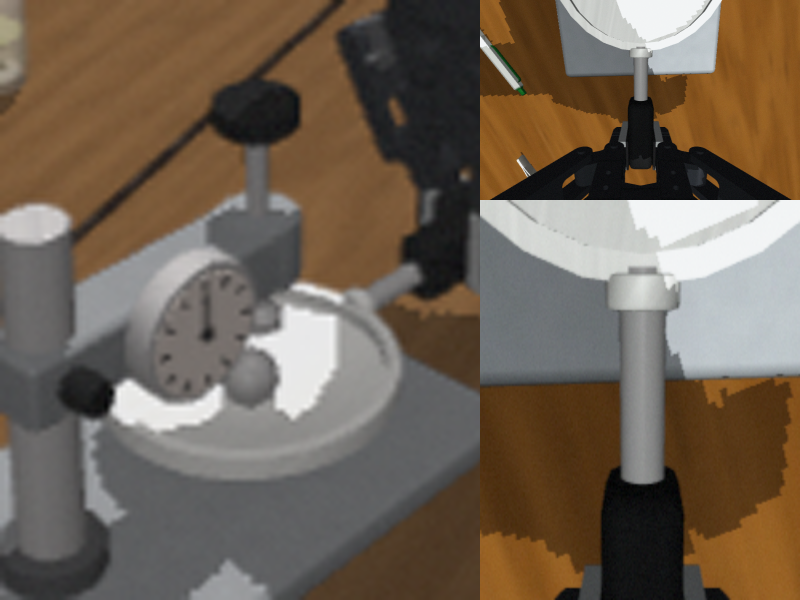

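The dish hangs level with the ball in its middle (side crop (250,375)), free of the base, with the spindle up and the gripper clear of the gauge. Now I draw it out along the gauge's -y, ramping the speed smoothly.

>>> {"op": "arm_command", "data": {"targets": [[[-0.00015, -0.0005, 0, 0, 0, 0, -1], [-0.0004, -0.0014, 0, 0, 0, 0, -1], [-0.0009, -0.0029, 0, 0, 0, 0, -1], [-0.0013, -0.0043, 0, 0, 0, 0, -1], [-0.0017, -0.0057, 0, 0, 0, 0, -1], [-0.002, -0.0067, 0, 0, 0, 0, -1], [-0.002, -0.0067, 0, 0, 0, 0, -1], [-0.002, -0.0067, 0, 0, 0, 0, -1], [-0.002, -0.0067, 0, 0, 0, 0, -1], [-0.002, -0.0067, 0, 0, 0, 0, -1]]]}}

```text
time: 22.82
tool_pos: [481.5, -70.3, -13.3]
tcp_rot: [180.0, 0.0, 71.7]
ft_force: [0.6, -0.4, -2.0]
finger_gap: 16.3
grip_force: 87.9
```

>>> {"op": "arm_command", "data": {"targets": [[[-0.002, -0.0067, 0, 0, 0, 0, -1], [-0.002, -0.0067, 0, 0, 0, 0, -1], [-0.002, -0.0067, 0, 0, 0, 0, -1], [-0.002, -0.0067, 0, 0, 0, 0, -1], [-0.002, -0.0067, 0, 0, 0, 0, -1], [-0.002, -0.0067, 0, 0, 0, 0, -1], [-0.002, -0.0067, 0, 0, 0, 0, -1], [-0.002, -0.0067, 0, 0, 0, 0, -1], [-0.002, -0.0067, 0, 0, 0, 0, -1], [-0.002, -0.0067, 0, 0, 0, 0, -1]]]}}

```text
time: 24.08
tool_pos: [461.5, -137.2, -13.3]
tcp_rot: [180.0, -0.0, 71.7]
ft_force: [-0.2, 0.7, -1.7]
finger_gap: 16.7
grip_force: 87.9
```

>>> {"op": "arm_command", "data": {"targets": [[[-0.002, -0.0067, 0, 0, 0, 0, -1], [-0.002, -0.0067, 0, 0, 0, 0, -1], [-0.002, -0.0067, 0, 0, 0, 0, -1], [-0.0018, -0.006, 0.0005, 0, 0, 0, -1], [-0.0014, -0.0047, 0.0012, 0, 0, 0, -1], [-0.001, -0.0033, 0.002, 0, 0, 0, -1], [-0.0006, -0.002, 0.003, 0, 0, 0, -1], [-0.0003, -0.001, 0.004, 0, 0, 0, -1], [0, 0, 0.005, 0, 0, 0, -1], [0, 0, 0.006, 0, 0, 0, -1]]]}}

```text
time: 25.32
tool_pos: [450.6, -173.8, 8.8]
tcp_rot: [180.0, -0.0, 71.7]
ft_force: [-0.3, -0.5, -1.9]
finger_gap: 16.6
grip_force: 87.9
```

>>> {"op": "arm_command", "data": {"targets": [[[0, 0, 0.007, 0, 0, 0, -1], [0, 0, 0.008, 0, 0, 0, -1], [0, 0, 0.008, 0, 0, 0, -1], [0, 0, 0.008, 0, 0, 0, -1], [0, 0, 0.008, 0, 0, 0, -1], [0, 0, 0.008, 0, 0, 0, -1], [0, 0, 0.008, 0, 0, 0, -1], [0, 0, 0.008, 0, 0, 0, -1], [0, 0, 0.008, 0, 0, 0, -1], [0, 0, 0.008, 0, 0, 0, -1]]]}}

```text
time: 26.58
tool_pos: [450.5, -173.9, 87.9]
tcp_rot: [-180.0, -0.0, 71.7]
ft_force: [-0.9, -0.0, -1.8]
finger_gap: 16.7
grip_force: 87.9
```

>>> {"op": "arm_command", "data": {"targets": [[[0, 0, 0.008, 0, 0, 0, -1], [0, 0, 0.0075, 0, 0, 0, -1], [0, 0, 0.0065, 0, 0, 0, -1], [0, 0, 0.005, 0, 0, 0, -1], [0, 0, 0.0035, 0, 0, 0, -1], [0, 0, 0.002, 0, 0, 0, -1], [0, 0, 0.001, 0, 0, 0, -1], [0, 0, 0.0003, 0, 0, 0, -1], [0, 0, 0, 0, 0, 0, -1], [0, 0, 0, 0, 0, 0, -1]]]}}

```text
time: 27.82
tool_pos: [450.4, -173.8, 121.1]
tcp_rot: [-180.0, -0.0, 71.7]
ft_force: [-1.0, 0.0, -0.7]
finger_gap: 16.9
grip_force: 87.9
```

Run:
```python
from bench import status, viewer
from h import *
import cv2
s=status.sense();print(s["time"],s["tool_pos"],s["tcp_rot"],s["ft_force"],s["wrist_torque"],s["finger_gap"],s["grip_force"],s["joint_pos"])
m=viewer.camera_model("wrist"); t=s["tool_pos"]; a=np.radians(s["tcp_rot"][2]); ux=np.array([np.cos(a),np.sin(a),0])
zg=t[2]+21.5+14 # underside z
c=t+105.3*ux; c[2]=zg
rim=[c+np.array([56*np.cos(q),56*np.sin(q),22]) for q in np.linspace(0,6.28,9)]
print(zg,c); print("ball px",project(m,c+[0,0,16]),"rim",project(m,rim).round().tolist())
ms=viewer.camera_model("side"); print("side ball",project(ms,c+[0,0,16]))
cv2.imwrite("pics/m_w.png",viewer.snapshot("wrist")[:,:,::-1]);cv2.imwrite("pics/m_s.png",viewer.snapshot("side")[:,:,::-1])
```

```text
27.825 [ 450.42383856 -173.83603805  121.07039698] [-1.79987175e+02 -2.20763625e-03  7.16663197e+01] [-0.9944551   0.00533947 -0.74946967] [-0.20776241  0.01250354 -0.01510156] 16.901484422957225 87.88708806037903 [-2.71912001e+01 -8.27708581e+00  1.08633845e+02  2.10032039e-04
  7.96562518e+01 -8.85755774e+00]
156.57039698472192 [483.54600673 -73.88098827 156.57039698]
ball px [[321.33608565 -18.91059284]] rim [[507.0, -94.0], [417.0, -241.0], [254.0, -257.0], [144.0, -126.0], [152.0, 38.0], [247.0, 142.0], [372.0, 151.0], [477.0, 64.0], [507.0, -94.0]]
side ball [[345.30105422 196.14878034]]
```

The dish is about 157 mm up with its heading unchanged. Now the slow quarter turn, clockwise by 1.545 rad.

>>> {"op": "arm_command", "data": {"targets": [[[0, 0, 0, 0, 0, -0.004, -1], [0, 0, 0, 0, 0, -0.01, -1], [0, 0, 0, 0, 0, -0.018, -1], [0, 0, 0, 0, 0, -0.026, -1], [0, 0, 0, 0, 0, -0.032, -1], [0, 0, 0, 0, 0, -0.035, -1], [0, 0, 0, 0, 0, -0.035, -1], [0, 0, 0, 0, 0, -0.035, -1], [0, 0, 0, 0, 0, -0.035, -1], [0, 0, 0, 0, 0, -0.035, -1]]]}}

```text
time: 29.18
tool_pos: [450.5, -173.9, 121.2]
tcp_rot: [-180.0, -0.0, 56.3]
ft_force: [-0.2, -0.3, -1.3]
finger_gap: 16.4
grip_force: 87.9
```

>>> {"op": "arm_command", "data": {"targets": [[[0, 0, 0, 0, 0, -0.035, -1], [0, 0, 0, 0, 0, -0.035, -1], [0, 0, 0, 0, 0, -0.035, -1], [0, 0, 0, 0, 0, -0.035, -1], [0, 0, 0, 0, 0, -0.035, -1], [0, 0, 0, 0, 0, -0.035, -1], [0, 0, 0, 0, 0, -0.035, -1], [0, 0, 0, 0, 0, -0.035, -1], [0, 0, 0, 0, 0, -0.035, -1], [0, 0, 0, 0, 0, -0.035, -1]]]}}

```text
time: 30.42
tool_pos: [450.5, -173.9, 121.2]
tcp_rot: [180.0, 0.0, 36.3]
ft_force: [0.2, 0.3, -1.9]
finger_gap: 16.8
grip_force: 87.9
```

>>> {"op": "arm_command", "data": {"targets": [[[0, 0, 0, 0, 0, -0.035, -1], [0, 0, 0, 0, 0, -0.035, -1], [0, 0, 0, 0, 0, -0.035, -1], [0, 0, 0, 0, 0, -0.035, -1], [0, 0, 0, 0, 0, -0.035, -1], [0, 0, 0, 0, 0, -0.035, -1], [0, 0, 0, 0, 0, -0.035, -1], [0, 0, 0, 0, 0, -0.035, -1], [0, 0, 0, 0, 0, -0.035, -1], [0, 0, 0, 0, 0, -0.035, -1]]]}}

```text
time: 31.68
tool_pos: [450.5, -173.9, 121.2]
tcp_rot: [180.0, 0.0, 16.2]
ft_force: [-0.1, -1.0, -1.1]
finger_gap: 16.6
grip_force: 87.9
```

>>> {"op": "arm_command", "data": {"targets": [[[0, 0, 0, 0, 0, -0.035, -1], [0, 0, 0, 0, 0, -0.035, -1], [0, 0, 0, 0, 0, -0.035, -1], [0, 0, 0, 0, 0, -0.035, -1], [0, 0, 0, 0, 0, -0.035, -1], [0, 0, 0, 0, 0, -0.035, -1], [0, 0, 0, 0, 0, -0.035, -1], [0, 0, 0, 0, 0, -0.035, -1], [0, 0, 0, 0, 0, -0.035, -1], [0, 0, 0, 0, 0, -0.035, -1]]]}}

```text
time: 32.92
tool_pos: [450.5, -173.9, 121.2]
tcp_rot: [-180.0, 0.0, -3.8]
ft_force: [-0.1, -0.1, -2.1]
finger_gap: 16.6
grip_force: 87.9
```

>>> {"op": "arm_command", "data": {"targets": [[[0, 0, 0, 0, 0, -0.035, -1], [0, 0, 0, 0, 0, -0.035, -1], [0, 0, 0, 0, 0, -0.035, -1], [0, 0, 0, 0, 0, -0.035, -1], [0, 0, 0, 0, 0, -0.032, -1], [0, 0, 0, 0, 0, -0.026, -1], [0, 0, 0, 0, 0, -0.018, -1], [0, 0, 0, 0, 0, -0.01, -1], [0, 0, 0, 0, 0, -0.004, -1], [0, 0, 0, 0, 0, 0, -1]]]}}

```text
time: 34.17
tool_pos: [450.5, -173.9, 121.2]
tcp_rot: [-180.0, 0.0, -16.9]
ft_force: [-0.8, 0.8, -1.3]
finger_gap: 16.4
grip_force: 87.9
```

>>> {"op": "arm_command", "data": {"targets": [[[0, 0, 0, 0, 0, 0, -1], [0, 0, 0, 0, 0, 0, -1], [0, 0, 0, 0, 0, 0, -1], [0, 0, 0, 0, 0, 0, -1], [0, 0, 0, 0, 0, 0, -1], [0, 0, 0, 0, 0, 0, -1]]]}}

```text
time: 34.92
tool_pos: [450.5, -173.9, 121.2]
tcp_rot: [-180.0, -0.0, -16.9]
ft_force: [-1.1, -1.3, -2.4]
finger_gap: 16.7
grip_force: 87.9
```

Run:
```python
from bench import status, viewer
from h import *
import cv2
s=status.sense();print(s["time"],s["tool_pos"],s["tcp_rot"],s["ft_force"],s["wrist_torque"],s["finger_gap"],s["grip_force"],s["qd"])
t=s["tool_pos"]; a=np.radians(s["tcp_rot"][2]); ux=np.array([np.cos(a),np.sin(a),0])
c=t+105.3*ux; c[2]=t[2]+35.5; print("dish",c)
ms=viewer.camera_model("side"); b=project(ms,c+[0,0,16])[0]; print("side ball pred",b)
rim=project(ms,[c+np.array([56*np.cos(q),56*np.sin(q),22]) for q in np.linspace(0,6.28,24)]); print("rim",rim.min(0),rim.max(0))
im=viewer.snapshot("side"); cv2.imwrite("pics/f_s.png",im[:,:,::-1]); u,v=b.round().astype(int)
g=im.mean(2).astype(int)
print(g[v-16:v+20:2,u-44:u+46:3])
# gauge yaw check from wrist shots: base's front edge
```

```text
34.925 [ 450.51985933 -173.90067277  121.21503762] [-1.79999267e+02 -3.80546884e-03 -1.68575688e+01] [-1.14246561 -1.32365573 -2.41847539] [0.06512098 0.24228837 0.00201786] 16.658780216215288 87.8717851638794 [-0.03452487  0.20523723 -0.0190855   0.10364756 -0.00046643  0.18226953]
dish [ 551.29497149 -204.43699164  156.71503762]
side ball pred [336.92135775 172.37534074]
rim [313.48050523 162.7086034 ] [360.71402979 177.98130565]
[[ 85  84  88  88  89  88  91  87  90  90  90  89  91  91  89  88  87  87
   82  86  85  58  44  42  32  31  30  29  33  32]
 [ 88  89  90  87  88  91  87  90  92  90  87  89  91  89  87  88  88  84
   83  89  91  73  35  48  29  30  31  29  31  31]
 [ 88  92  90  91  91  88  91  91  86  92  88 106 104 102  91  91  85  85
   86  88  90  89  29  47  27  30  38  38  31  30]
 [ 89  88  90  78  81  87  99 103 159 205 183 159 134 158 160 184 153 114
   91  90  88  87  30  39  30  31  31  33  35  30]
 [ 88  89  91  87  91  91 158 150 120 130 152 167 166 151 147 139 131 121
  200 131 129 120  53  30  26  27  41  36  32  31]
 [ 90  88  85  92  90 164 121 151 232 2
[... 886 characters left out ...]
 84  83  82  82  60  95
  119 126 129 134 115  17  22  32  33  75  55  23]
 [ 59  28  84  45  61  90  93  90  88  90  86  87  92  90  90  60  80  95
  115 127 136 140 141  19  22  31  34  89  47  22]
 [ 41  92  87  88  93  94  88  88  89  88  87  90  90  90  77  55  86  97
  131 159 163 166 167  74  29  32  33  90  46  35]
 [ 92  86  87  90  92  92  87  92  88  87  91  89  89  89  44  84  84 114
  152 159 164 165 164 164 139  32  33  89  38  20]
 [ 88  88  91  92  92  86  89  91  88  90  90  87  90  47  88  86  87 116
  153 160 163 165 165 162 160  64  41  92  45  37]
 [ 87  91  94  91  87  89  88  88  88  88  85  88  56  79  85  87  90 104
  150 177 177 178 181 172 155 143 104 101 115 102]]
```

The ball sits in the middle of the dish: it spans columns 11–14 of the grid and the rim spans 5–21. I'll check numerically that the dish is level and nothing was disturbed, then hand in.

Run:
```python
from bench import status, viewer
from h import *
import cv2
from scipy.optimize import minimize
s=status.sense(); t=s["tool_pos"]; a=np.radians(s["tcp_rot"][2])
ms=viewer.camera_model("side"); im=cv2.imread("pics/f_s.png"); g=cv2.GaussianBlur(im.mean(2),(0,0),.7)
mag=np.hypot(cv2.Sobel(g,6,1,0),cv2.Sobel(g,6,0,1))
q=np.linspace(0,2*np.pi,120,endpoint=False)
def score(p):  # pitch, roll (deg), radial offset, dz : outer rim circle edge strength
    Rm=R.from_euler("ZYX",[a,np.radians(p[0]),np.radians(p[1])]).as_matrix()
    P=np.c_[p[2]+56*np.cos(q),56*np.sin(q),0*q]@Rm.T+[t[0],t[1],t[2]+35.5+22+p[3]]
    uv=project(ms,P).astype(np.float32); k=uv[:,1]>-1
    return -cv2.remap(mag,uv[None,:,0],uv[None,:,1],1).mean()
best=min((minimize(score,[p,r,o,z],method="Nelder-Mead",options=dict(initial_simplex=None)) for p in(-4,0,4) for r in(-4,0,4) for o in(118,126) for z in(-6,0,6)),key=lambda r:r.fun)
print("pitch,roll,offset,dz",best.x.round(2),best.fun)
b=viewer.snapshot("top")[:,:,::-1]; d=np.abs(b.astype(int)-cv2.imread("pics/top0.png")).max(2)
for n,(x,y) in dict(pen=(240,269),tweezers=(303,277),skull=(413,271),jar=(415,230),vial=(283,152),petri=(254,152)).items(): print(n,(d[y-9:y+10,x-18:x+19]>60).sum())
print(status.sense()["time"])
```

```text
pitch,roll,offset,dz [ -0.18  -1.07 123.91   1.12] -261.17200096555734
pen 25
tweezers 42
skull 0
jar 0
vial 0
petri 0
35.025
```

The dish is level to within about 1° and the ball is centred. Few pixels changed around the bystanders, and the arm never came near the pen or tweezers, so those changes are probably arm shadow. Handing in.

```bash
python3 -c "
from bench import job; print(job.hand_in())"
```

```text
the job is handed in; nothing more can be done
None
```

I pressed the gauge's foot onto the ball, held it there about a second and let it spring back, then drew the dish out, lifted it about 14 cm and turned it a quarter turn, and handed it in held level and still, with the ball in the middle and the dish clear of the gauge (35 s used; nothing else appears to have been disturbed).

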